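# Make up two milk-sampling kits

## Task

Make up the two sampling kits: the red-lidded pot, the green-capped tube and the amber bottle go into the blue carrier, the blue-lidded pot and the orange-capped tube into the yellow carrier, each standing upright on the floor of a compartment of its own (any compartment of the right carrier will do). Set things down, do not drop or throw them, and leave the yellow-lidded pot and the black-capped tube standing where they are.

Things in the scene. Friction and masses are not known exactly. Their poses are not given: they have to be found in the camera images.
- pot_red: Sample pot standing upright: white body 42 mm tall tapering from 40 mm across under the lid to 36 mm at the foot, red screw lid above it 44 mm across and 18 mm tall (grip it there), 60 mm tall in all, about 70 g. Origin at the centre of its underside, z up. At the start all seven pots, tubes and the bottle stand on the bench in a loose row along world y, nearer the robot than the carriers, at least 70 mm apart, in any order.
- pot_blue: Sample pot standing upright: white body 42 mm tall tapering from 40 mm across under the lid to 36 mm at the foot, blue screw lid above it 44 mm across and 18 mm tall (grip it there), 60 mm tall in all, about 70 g. Origin at the centre of its underside, z up. At the start all seven pots, tubes and the bottle stand on the bench in a loose row along world y, nearer the robot than the carriers, at least 70 mm apart, in any order.
- pot_yellow: Sample pot standing upright: white body 42 mm tall tapering from 40 mm across under the lid to 36 mm at the foot, yellow screw lid above it 44 mm across and 18 mm tall (grip it there), 60 mm tall in all, about 70 g. Origin at the centre of its underside, z up. Spare stock: stays where it stands. At the start all seven pots, tubes and the bottle stand on the bench in a loose row along world y, nearer the robot than the carriers, at least 70 mm apart, in any order.
- tube_green: Test-strip tube standing upright: white body 25 mm across and 57 mm tall with green rings low down, green cap above it 28 mm across and 18 mm tall (grip it there), 75 mm tall in all, about 40 g. Origin at the centre of its underside, z up. At the start all seven pots, tubes and the bottle stand on the bench in a loose row along world y, nearer the robot than the carriers, at least 70 mm apart, in any order.
- tube_orange: Test-strip tube standing upright: white body 25 mm across and 57 mm tall with orange rings low down, orange cap above it 28 mm across and 18 mm tall (grip it there), 75 mm tall in all, about 40 g. Origin at the centre of its underside, z up. At the start all seven pots, tubes and the bottle stand on the bench in a loose row along world y, nearer the robot than the carriers, at least 70 mm apart, in any order.
- tube_black: Test-strip tube standing upright: white body 25 mm across and 57 mm tall with black rings low down, black cap above it 28 mm across and 18 mm tall (grip it there), 75 mm tall in all, about 40 g. Origin at the centre of its underside, z up. Spare stock: stays where it stands. At the start all seven pots, tubes and the bottle stand on the bench in a loose row along world y, nearer the robot than the carriers, at least 70 mm apart, in any order.
- bottle_amber: Reagent bottle standing upright: amber glass 36 mm across with a white paper label, shoulder from 38 to 48 mm, white cap above it 26 mm across and 22 mm tall (grip it there), 70 mm tall in all, about 70 g. Origin at the centre of its underside, z up. At the start all seven pots, tubes and the bottle stand on the bench in a loose row along world y, nearer the robot than the carriers, at least 70 mm apart, in any order.
- carrier_blue: Blue kit carrier, an open tray 208 mm long (its y) by 72 mm wide (its x) and 24 mm high, walls, dividers and floor 4 mm thick. Dividers make three equal square compartments of 64 by 64 mm in one row along its y, centres at x = 0 and y = -68, 0 and 68 mm; their floor is 4 mm above the origin. Origin at the centre of the underside, z up. 0.8 kg, stands loose on the bench.
- carrier_yellow: Yellow kit carrier, an open tray 140 mm long (its y) by 72 mm wide (its x) and 24 mm high, walls, dividers and floor 4 mm thick. Dividers make two equal square compartments of 64 by 64 mm in one row along its y, centres at x = 0 and y = -34 and 34 mm; their floor is 4 mm above the origin. Origin at the centre of the underside, z up. 0.8 kg, stands loose on the bench.

How it is judged:
By the outcome, as a careful person would: the job done as asked, in the order asked, and still so for the second after the job is handed in, with the robot touching nothing.
It also fails if it takes over 115 s, if anything falls off the work surface, if the arm or the gripper's body presses on something with over 40 N, if the wrist force passes 120 N, or if a joint passes its speed limit or range.

## Robot

A 6-joint arm with a two-finger parallel gripper is mounted at the origin on the work surface. World frame = base frame: x ahead of the robot, y to its left, z up, the work surface at z = 0. Lengths are in m, angles in rad, forces in N, time in s.
With the tool pointing down it reaches from about 0.25 to 0.775 m from the base axis. Payload 4 kg.
Tool frame: the origin (TCP) lies on the centre line of the jaws, within the pads' length; the fingertips stand 19 mm ahead of it and the grasp point (between the pads) is the TCP; x points along the fingers, z is the direction in which the jaws open and shut, and the axes are right-handed (so a half turn about x gives the same grasp; the last joint's range is limited). The gripper opens to 94 mm and grips with 3 to 60 N. Pads are 16 mm wide; open, the fingers measure 119 mm over their backs; the gripper's body (75 mm by 177 mm) begins 78 mm behind the grasp point.
Start: joints at [-1.342, 0.087, 1.371, -0, 1.684, -0.103], TCP at [0.179, -0.52, 0.185] pointing down, gripper open.
Joint ranges: [-3.1, 3.1], [-0.76, 2.03], [0.27, 2.55], [-1.08, 4.22], [0.17, 2.65], [-2.57, 2.57]. Speed limits (rad/s): [2.79, 2.79, 3.14, 3.14, 3.14, 3.14].

## Interface

Orientations are given as [roll, pitch, yaw] about the fixed x, y, z axes, in that order (R = Rz(yaw) Ry(pitch) Rx(roll)).
In Python, from bench import robot, snapshot, camera_params gives the robot as it stands.
- The arm moves only by the tool step_arm, never from a script. Its argument "motion" is text: rows parted by semicolons, each of 7 numbers parted by spaces: the opening in per cent of the stroke, from 0 (shut) to 100 (fully open), then the shift along the tool's x, y, z in cm, then the turn, a rotation vector about the tool's x, y, z in rad. A call has 1 to 20 rows; each row shifts and turns the commanded pose from where the row before left it, along the tool's axes as they then stand; what a row does not reach is not made up. A row lasts 1/12 s, in which the tool goes at most 41.7 mm and 7.16 degrees, less where a joint would pass 70% of its speed; a pose out of reach is approached as far as the arm can. A call with a gripper value outside its range is refused whole. The fingers move at their own pace and stop on an object; the grip force is fixed at half the most. Time passes only in rows, so rows that do not move let the fingers close. It gives the time, the measured TCP pose, the force and the opening at its end, in the units of the state.
- robot.get_obs(): the state, without advancing time (a new reading comes with each control period).
- snapshot(name): name is "scene" or "top" or "wrist"; returns the picture (420x560x3 uint8, red, green, blue); there is no depth.
- camera_params(name): a dict with "fx", "fy", "cx", "cy" (pixels), "D" ([k1, k2, p1, p2, k3] as OpenCV has them; the pictures are not rectified), "R" (3x3) and "t" (3): a world point X has camera coordinates R X + t. Camera axes: x right, y down, z forward; pixel columns grow to the right and rows downward; lengths in m; the calibration is good to about 2 mm. A picture is of the moment at which its call begins: read the wrist's pose just before it. camera_params takes no time and is no camera call; for the wrist camera it gives the pose at the moment of the call.
- robot.close_job(): hands the job in, once; it reports no verdict.
The state is a dict: "time": time; "joint_positions": joint angles; "qvel": joint speeds; "joint_torque": joint torques, N m; "tool_pos": TCP position; "ee_rot": TCP orientation; "wrist_force": force on the tool from outside, world axes, zero at the start; "wrist_torque": the same for the moment, N m; "width": finger opening in m.
Only numpy, scipy, OpenCV 4.12 (cv2) and the standard library are available. Lean on these libraries where they do the work, as an engineer would, in place of code of your own. Each camera call takes 0.05 s, during which the arm holds its last target.

## Working session

There is one attempt and no reset: what is moved stays moved. The work goes in short steps, Python scripts to look and compute and a tool call to move; the robot and the scene stay as the last step left them, time stands still between calls to the robot, and variables do not carry over. Pictures are saved under pics/ and viewed, and the job is handed in when it is done.

Besides the shell and the picture viewer there is one more tool, called after ">>>" as name(argument=value, ...) on one line, values as JSON. step_arm: Moves the arm, as the interface text tells. Its arguments: {"type":"object","properties":{"motion":{"type":"string"}},"required":["motion"]}

```bash
mkdir -p pics; ls; python3 - <<'E'
from bench import robot, snapshot, camera_params
import cv2
for n in ("scene","top"):
    cv2.imwrite(f"pics/{n}0.png",snapshot(n)[:,:,::-1])
    print(n,camera_params(n))
o=robot.get_obs()
print(o)
E
```

```text
pics
scene {'fx': 450.654185060643, 'fy': 450.654185060643, 'cx': 273.9380468186656, 'cy': 217.7766673279075, 'D': array([-0.00390761,  0.        ,  0.        ,  0.        ,  0.        ]), 'R': array([[ 0.88936012,  0.45690794,  0.01654425],
       [ 0.27656722, -0.50881206, -0.81524282],
       [-0.364073  ,  0.72962005, -0.57888292]]), 't': array([-0.49837226, -0.10412702,  1.01674338])}
top {'fx': 456.9271940665915, 'fy': 456.9271940665915, 'cx': 281.7242966276532, 'cy': 213.57202338362666, 'D': array([-0.15492359,  0.        ,  0.        ,  0.        ,  0.        ]), 'R': array([[-0.02132508, -0.99950471,  0.02314229],
       [-0.98342264,  0.01680159, -0.18054811],
       [ 0.18006986, -0.02660886, -0.98329386]]), 't': array([-0.00877866,  0.52944768,  0.82062073])}
{'time': 0.1, 'joint_positions': array([-1.34211828e+00,  8.78742227e-02,  1.37208037e+00, -2.57742540e-05,
        1.68357985e+00, -1.03133942e-01]), 'qvel': array([ 0.00046633, -0.00136199, -0.00295451,  0.00023614, -0.00029451,
        0.00130344]), 'joint_torque': array([ 2.05492812e-03, -3.41252410e+01, -3.03301406e+01,  7.19500263e-02,
        3.04088881e-02, -9.77809100e-05]), 'tool_pos': array([ 0.17901632, -0.51949963,  0.18433655]), 'ee_rot': array([3.05164996, 1.56885437, 1.81266275]), 'wrist_force': array([-0.01059595,  0.74793274,  0.36953636]), 'wrist_torque': array([-0.03782019, -0.01465896,  0.01245093]), 'width': 0.0938853722901095}
```

View pics/top0.png

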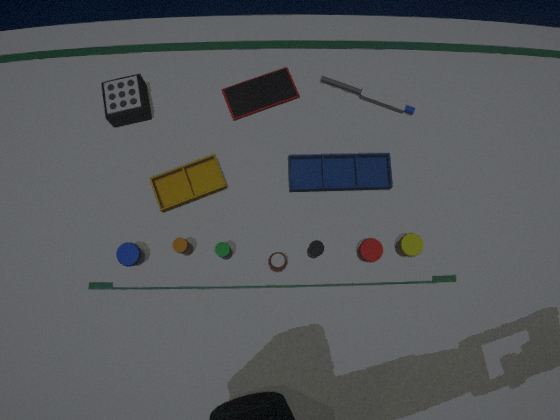

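View pics/scene0.png

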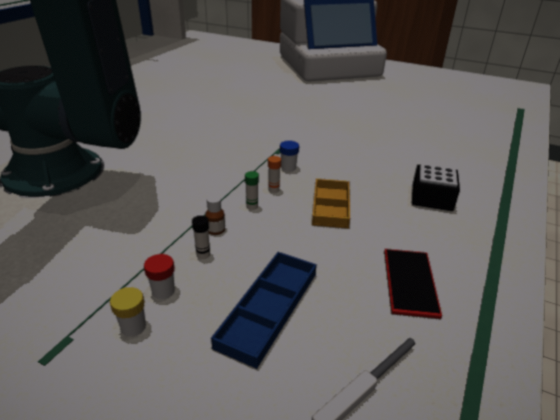

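The top view shows the row from left to right: blue pot (128,254), orange tube (181,245), green tube (223,249), bottle (278,261), black tube (316,249), red pot (371,250) and yellow pot (411,244). The yellow carrier is near (189,183) and the blue one near (340,172). I'll enlarge both areas.

```bash
python3 - <<'E'
import cv2
im=cv2.imread("pics/top0.png")
for n,(x0,x1,y0,y1) in {"a":(105,265,145,275),"b":(260,430,145,275)}.items():
    c=cv2.convertScaleAbs(cv2.resize(im[y0:y1,x0:x1],None,fx=4.5,fy=4.5,interpolation=cv2.INTER_CUBIC),alpha=1.7)
    for x in range(x0,x1,10):
        X=int((x-x0+.5)*4.5); cv2.line(c,(X,0),(X,5 if x%50 else 14),(0,0,255),1); 
        if x%20==0: cv2.putText(c,str(x),(X-10,24),0,.35,(0,0,255),1)
    for y in range(y0,y1,10):
        Y=int((y-y0+.5)*4.5); cv2.line(c,(0,Y),(6,Y),(0,0,255),1); cv2.putText(c,str(y),(8,Y+4),0,.35,(0,0,255),1)
    cv2.imwrite(f"pics/crop_{n}.png",c); print(c.shape)
E
```

```text
(585, 720, 3)
(585, 765, 3)
```

View pics/crop_a.png

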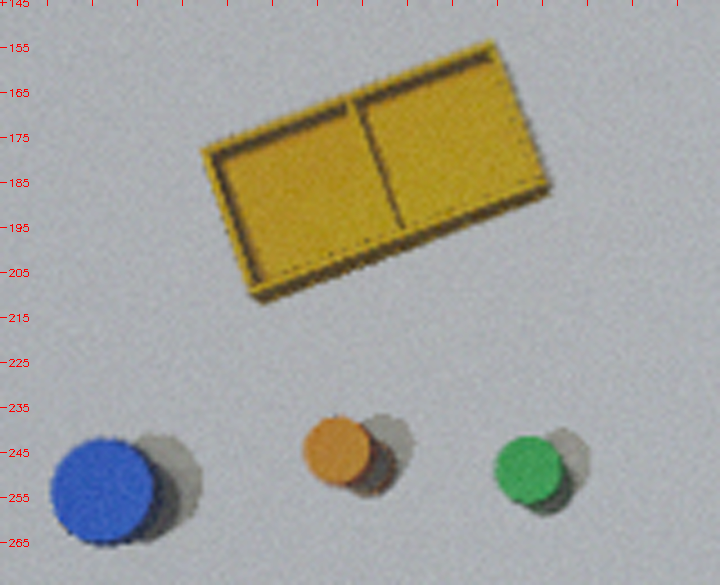

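View pics/crop_b.png

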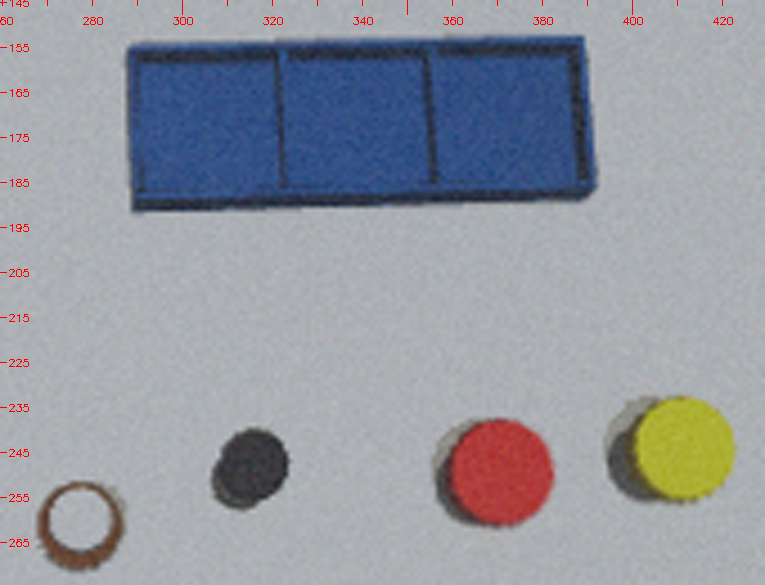

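```bash
cat > h.py <<'E'
import numpy as np, cv2
from bench import robot, snapshot, camera_params
from scipy.spatial.transform import Rotation as Ro
def px2w(P,uv,z):
    K=np.array([[P['fx'],0,P['cx']],[0,P['fy'],P['cy']],[0,0,1]])
    n=cv2.undistortPoints(np.array(uv,float).reshape(-1,1,2),K,P['D'])[:,0]
    d=np.c_[n,np.ones(len(n))]@P['R']; c=-P['R'].T@P['t']
    z=np.broadcast_to(z,len(n)); return c+d*((z-c[2])/d[:,2])[:,None]
def w2px(P,X):
    K=np.array([[P['fx'],0,P['cx']],[0,P['fy'],P['cy']],[0,0,1]])
    return cv2.projectPoints(np.array(X,float).reshape(-1,1,3),cv2.Rodrigues(P['R'])[0],P['t'],K,P['D'])[0][:,0]
E
python3 - <<'E'
from h import *
np.set_printoptions(precision=4,suppress=True)
P=camera_params("top"); S=camera_params("scene")
a=lambda x,y:(105+(x+.5)/4.5-.5,145+(y+.5)/4.5-.5)
b=lambda x,y:(260+(x+.5)/4.5-.5,145+(y+.5)/4.5-.5)
L={'blue':(a(103,491),.06),'orange':(a(338,451),.075),'green':(a(529,470),.075),'bottle':(b(80,520),.07),'black':(b(254,465),.075),'red':(b(501,472),.06),'yellow':(b(685,448),.06)}
for k,(u,z) in L.items():
    w=px2w(P,[u],z)[0]; print(k,w,'scene px top',w2px(S,w)[0],'foot',w2px(S,[w[0],w[1],0])[0])
for k,c in {'Y':[a(205,150),a(493,43),a(547,184),a(250,289)],'B':[b(128,46),b(582,38),b(594,187),b(133,200)]}.items():
    w=px2w(P,c,.024); print(k,w[:,:2].tolist(),'c',w.mean(0))
    print(' len',np.linalg.norm(w[0]-w[1]),np.linalg.norm(w[3]-w[2]),'wid',np.linalg.norm(w[0]-w[3]),np.linalg.norm(w[1]-w[2]))
    d=(w[0]-w[1])+(w[3]-w[2]); print(' ydir angle deg',np.degrees(np.arctan2(d[1],d[0]))-90, 'scene',w2px(S,w).round(0).tolist())
im=snapshot("scene")[:,:,::-1]
c=cv2.resize(im[130:370,70:390],None,fx=2.4,fy=2.4,interpolation=cv2.INTER_CUBIC)
cv2.imwrite("pics/sc.png",cv2.convertScaleAbs(c,alpha=1.4))
E
```

```text
blue [0.4558 0.271  0.06  ] scene px top [288.0596 144.4905] foot [287.1659 167.9361]
orange [0.4695 0.1692 0.075 ] scene px top [272.8256 158.6261] foot [272.2985 189.6995]
green [0.4606 0.0914 0.075 ] scene px top [250.3148 174.1787] foot [250.8234 206.3334]
bottle [ 0.4391 -0.0086  0.07  ] scene px top [212.3721 198.0984] foot [214.6909 229.268 ]
black [ 0.4595 -0.0795  0.075 ] scene px top [198.7744 219.1367] foot [202.1923 253.8727]
red [ 0.4559 -0.1841  0.06  ] scene px top [157.6075 261.8524] foot [162.6275 290.4703]
yellow [ 0.464  -0.2634  0.06  ] scene px top [125.1849 297.0899] foot [132.3931 326.4858]
Y [[0.6105253999752882, 0.2418843756183214], [0.6572587229325084, 0.11353521426800438], [0.5919544433841198, 0.08909719299964315], [0.5472072204869025, 0.21959813711069992]] c [0.6017 0.166  0.024 ]
 len 0.13659249867380552 0.13795945190848802 wid 0.06712576465517557 0.06972708090008471
 ydir angle deg 19.463982433250635 scene [[347.0, 181.0], [348.0, 218.0], [311.0, 215.0], [316.0, 178.0]]
B [[0.6533686857093144, -0.03489352050623881], [0.6553893498006055, -0.24106000452647822], [0.5858171619057639, -0.24156886506755104], [0.5826465957028684, -0.0353789227732769]] c [ 0.6193 -0.1382  0.024 ]
 len 0.20617638617610276 0.20621431762456033 wid 0.07072375577018446 0.06957404880790967
 ydir angle deg 0.7212689207100453 scene [[315.0, 263.0], [255.0, 356.0], [210.0, 336.0], [276.0, 250.0]]
```

View pics/sc.png

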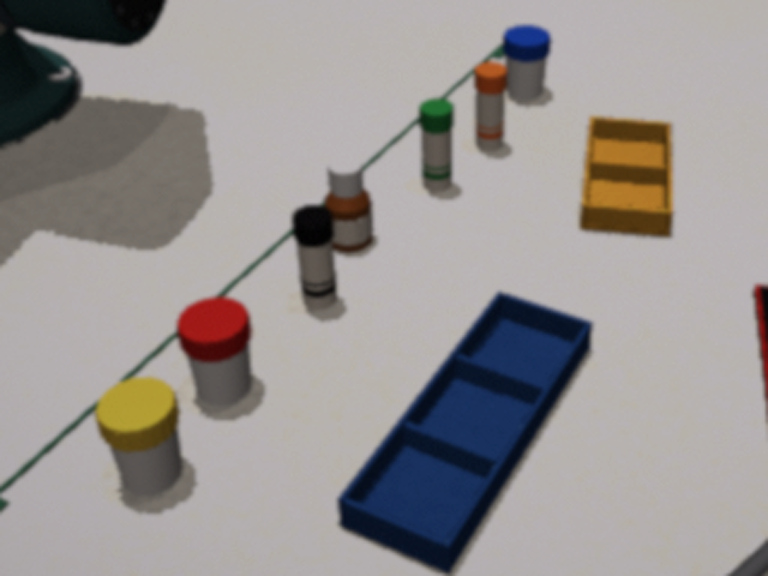

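The scene camera agrees with the top camera's measurements to about 2 px, a consistent offset of roughly 3 mm. I'll write a helper that converts a world target into a tool-frame shift and turn.

```bash
cat >> h.py <<'E'
def go(*tg,o=None,pos=None,R=None):
    """targets (x,y,z,yawdeg of jaw axis from world x) -> tool-frame shift cm + rotvec, sequential from the current pose"""
    o=robot.get_obs()
    p=o['tool_pos'].copy(); R=Ro.from_euler('xyz',o['ee_rot'])
    f=o['wrist_force']
    zz=R.as_matrix()[:,2]
    print('t %.2f'%o['time'],'p',p.round(4),'jawyaw %.1f'%np.degrees(np.arctan2(zz[1],zz[0])),'w %.4f'%o['width'],'F',f.round(1),'j6 %.2f'%o['joint_positions'][5])
    for x,y,z,a in tg:
        zax=np.array([np.cos(np.radians(a)),np.sin(np.radians(a)),0]); xax=np.array([0,0,-1.])
        Rt=Ro.from_matrix(np.c_[xax,np.cross(zax,xax),zax])
        d=R.inv().apply(np.array([x,y,z])-p)*100
        rv=(R.inv()*Rt).as_rotvec()
        print(' shift cm',d.round(2),'rot',rv.round(3),' rows>= %.1f / %.1f'%(np.linalg.norm(d)/4.17,np.degrees(np.linalg.norm(rv))/7.16))
        d2=Rt.inv().apply(np.array([x,y,z])-p)*100
        print('   (if turned first:',d2.round(2),')')
        p=np.array([x,y,z]);R=Rt
E
python3 - <<'E'
from h import *
o=robot.get_obs(); print(Ro.from_euler('xyz',o['ee_rot']).as_matrix().round(3))
go((.456,-.184,.17,0)); go((.456,-.184,.17,180))
E
```

```text
[[-0.     0.945  0.326]
 [ 0.002  0.326 -0.945]
 [-1.     0.    -0.002]]
t 0.15 p [ 0.179  -0.5196  0.1845] jawyaw -71.0 w 0.0943 F [-0.9  0.3  0.4] j6 -0.10
 shift cm [  1.49  37.12 -22.7 ] rot [-1.239e+00 -1.000e-03 -1.000e-03]  rows>= 10.4 / 9.9
   (if turned first: [ 1.45 33.56 27.7 ] )
t 0.15 p [ 0.179  -0.5196  0.1845] jawyaw -71.0 w 0.0943 F [-0.9  0.3  0.4] j6 -0.10
 shift cm [  1.49  37.12 -22.7 ] rot [ 1.903e+00 -1.000e-03  1.000e-03]  rows>= 10.4 / 15.2
   (if turned first: [  1.45 -33.56 -27.7 ] )
```

>>> step_arm(motion="100 0 0 0 -0.124 0 0;100 0 0 0 -0.124 0 0;100 0 0 0 -0.124 0 0;100 0 0 0 -0.124 0 0;100 0 0 0 -0.124 0 0;100 0 0 0 -0.124 0 0;100 0 0 0 -0.124 0 0;100 0 0 0 -0.124 0 0;100 0 0 0 -0.124 0 0;100 0 0 0 -0.123 0 0;100 0 2.5 2;100 0 2.5 2")

```text
validation failed for argument at $.mo...
```

>>> step_arm(motion="100 0 0 0 -0.124 0 0;100 0 0 0 -0.124 0 0;100 0 0 0 -0.124 0 0;100 0 0 0 -0.124 0 0;100 0 0 0 -0.124 0 0;100 0 0 0 -0.124 0 0;100 0 0 0 -0.124 0 0;100 0 0 0 -0.124 0 0;100 0 0 0 -0.124 0 0;100 0 0 0 -0.123 0 0;100 0.1 2.7 2.2 0 0 0;100 0.1 2.7 2.2 0 0 0;100 0.1 2.7 2.2 0 0 0;100 0.1 2.7 2.2 0 0 0;100 0.1 2.7 2.2 0 0 0;100 0.1 2.7 2.2 0 0 0;100 0.1 2.7 2.2 0 0 0;100 0.1 2.7 2.2 0 0 0;100 0.1 2.7 2.2 0 0 0;100 0.1 2.7 2.2 0 0 0")

```text
time: 1.82
tool_pos: [0.3998, -0.2484, 0.1751]
ee_rot: [-3.085, 1.571, -3.085]
wrist_force: [0.3, -0.8, 0.2]
width: 0.0937
```

```bash
python3 - <<'E'
from h import *
go((.456,-.184,.16,0))
E
```

```text
t 1.82 p [ 0.3998 -0.2484  0.1751] jawyaw -0.0 w 0.0937 F [ 0.3 -0.8  0.2] j6 -0.68
 shift cm [1.51 6.44 5.62] rot [-0. -0.  0.]  rows>= 2.1 / 0.0
   (if turned first: [1.51 6.44 5.62] )
```

>>> step_arm(motion="100 0.5 2.1 1.9 0 0 0;100 0.5 2.1 1.9 0 0 0;100 0.5 2.2 1.8 0 0 0;100 0 0 0 0 0 0;100 0 0 0 0 0 0")

```text
time: 2.23
tool_pos: [0.4552, -0.1849, 0.1595]
ee_rot: [2.905, 1.569, 2.908]
wrist_force: [0.4, 0.2, 0.5]
width: 0.0943
```

```bash
python3 - <<'E'
from h import *
go((.456,-.184,.056,0))
P=camera_params("wrist"); im=snapshot("wrist")[:,:,::-1].copy(); cv2.imwrite("pics/w1.png",im)
print(w2px(P,[[.456,-.184,.06],[.464,-.2634,.06],[.4595,-.0795,.075]]).round(1), (-P['R'].T@P['t']).round(3))
import json; json.dump({k:np.array(v).tolist() for k,v in P.items()},open('w1.json','w'))
E
```

```text
t 2.23 p [ 0.4552 -0.1849  0.1595] jawyaw 0.2 w 0.0943 F [0.4 0.2 0.5] j6 -0.50
 shift cm [10.35  0.08  0.1 ] rot [ 0.003 -0.002 -0.   ]  rows>= 2.5 / 0.0
   (if turned first: [10.35  0.09  0.08] )
[[274.5 200.9]
 [281.8 274. ]
 [278.9  87.3]] [ 0.456 -0.113  0.359]
```

View pics/w1.png

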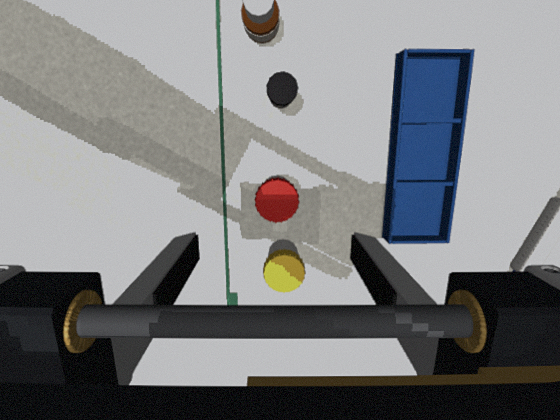

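```bash
python3 - <<'E'
import cv2
im=cv2.imread("pics/w1.png")
c=cv2.resize(im[35:255,370:490],None,fx=2.7,fy=2.7,interpolation=cv2.INTER_CUBIC)
d=cv2.resize(im[70:300,230:330],None,fx=2.58,fy=2.58,interpolation=cv2.INTER_CUBIC)
cv2.imwrite("pics/w1c.png",cv2.hconcat([c,d[:594]] if d.shape[0]>=594 else [c[:d.shape[0]],d]))
E
```

```text
(no output)
```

View pics/w1c.png

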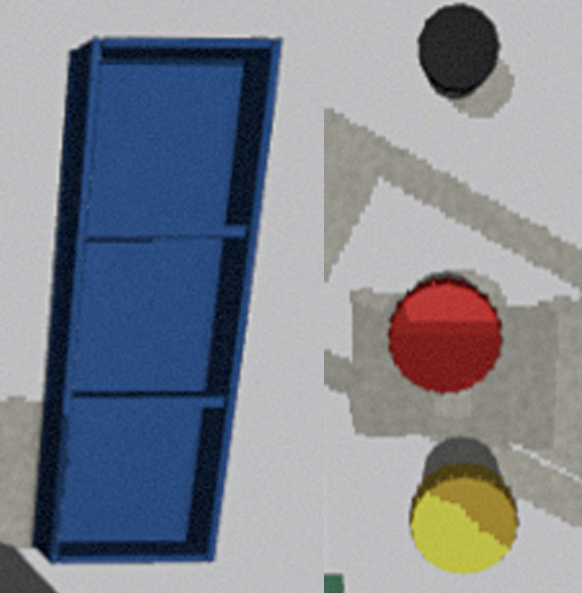

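```bash
python3 - <<'E'
from h import *
import json
P={k:np.array(v) if k in'DRt' else v for k,v in json.load(open('w1.json')).items()}
np.set_printoptions(precision=4,suppress=True)
print(px2w(P,[(276.9,199.8),(284.3,270.8),(282.3,87.8)],[.06,.06,.075]))
q=[(370+x/2.7,35+y/2.7) for x,y in[(98,40),(281,40),(213,560),(58,560)]]
w=px2w(P,q,.024); print(w,w.mean(0))
E
```

```text
[[ 0.4584 -0.1829  0.06  ]
 [ 0.4666 -0.2597  0.06  ]
 [ 0.4624 -0.0799  0.075 ]]
[[ 0.5871 -0.037   0.024 ]
 [ 0.6558 -0.0359  0.024 ]
 [ 0.6584 -0.2413  0.024 ]
 [ 0.5912 -0.2413  0.024 ]] [ 0.6231 -0.1389  0.024 ]
```

The wrist view puts the red lid at (277,200), and everything sits about 2–3 mm farther in x than the top view says. I'll use the averages, descend on the red pot and grip.

>>> step_arm(motion="100 3 0.1 0.2 0 0 0;100 3 0 0 0 0 0;100 3 0 0 0 0 0;100 1.3 0 0 0 0 0;100 0 0 0 0 0 0;30 0 0 0 0 0 0;30 0 0 0 0 0 0;30 0 0 0 0 0 0;30 0 0 0 0 0 0;30 0 0 0 0 0 0;30 0 0 0 0 0 0;30 0 0 0 0 0 0;30 0 0 0 0 0 0")

```text
time: 3.37
tool_pos: [0.4573, -0.185, 0.0576]
ee_rot: [-0.757, 1.57, -0.757]
wrist_force: [-0.2, -0.0, 0.7]
width: 0.0441
```

>>> step_arm(motion="30 -2 0 0 0 0 0;30 -2 0 0 0 0 0;30 -2 0 0 0 0 0;30 0 -0.3 2.3 0 0 0;30 0 -0.3 2.3 0 0 0;30 0 -0.3 2.3 0 0 0;30 0 -0.3 2.4 0 0 0;30 0 -0.3 2.4 0 0 0;30 0 -0.3 2.4 0 0 0;30 0 -0.3 2.4 0 0 0;30 0 0 0 0 0 0;30 0 0 0 0 0 0")

```text
time: 4.37
tool_pos: [0.6224, -0.2058, 0.1161]
ee_rot: [2.85, 1.569, 2.851]
wrist_force: [-0.5, 0.0, -0.3]
width: 0.0283
```

```bash
python3 - <<'E'
from h import *
go((.622,-.2065,.0625,0),)
P=camera_params("wrist"); im=snapshot("wrist")[:,:,::-1].copy(); cv2.imwrite("pics/w2.png",im)
E
```

```text
t 4.37 p [ 0.6224 -0.2058  0.1161] jawyaw 0.0 w 0.0283 F [-0.5  0.  -0.3] j6 -0.41
 shift cm [ 5.36 -0.07 -0.03] rot [ 0.001 -0.002 -0.001]  rows>= 1.3 / 0.0
   (if turned first: [ 5.36 -0.07 -0.04] )
```

View pics/w2.png

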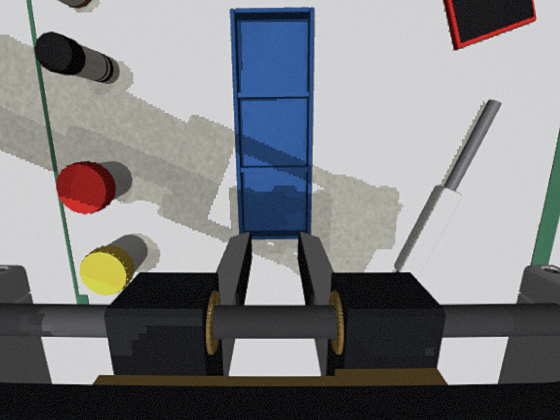

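The pot was left behind: I lifted just as the fingers touched it, before they had built up any grip. It still stands at about (87,187). I'll re-measure, go back and wait longer when closing.

```bash
python3 - <<'E'
from h import *
P=camera_params("wrist")
print(px2w(P,[(87,187),(106,272),(60,53)],[.06,.06,.075]).round(4))
im=snapshot("top")[:,:,::-1].copy(); T=camera_params("top")
print(w2px(T,[.457,-.1835,.06]))
c=cv2.convertScaleAbs(cv2.resize(im[145:275,260:430],None,fx=4.5,fy=4.5,interpolation=cv2.INTER_CUBIC),alpha=1.7);cv2.imwrite("pics/t2.png",c)
E
```

```text
[[ 0.4634 -0.1828  0.06  ]
 [ 0.469  -0.2615  0.06  ]
 [ 0.4667 -0.0809  0.075 ]]
[[370.61682738 248.91422073]]
```

View pics/t2.png

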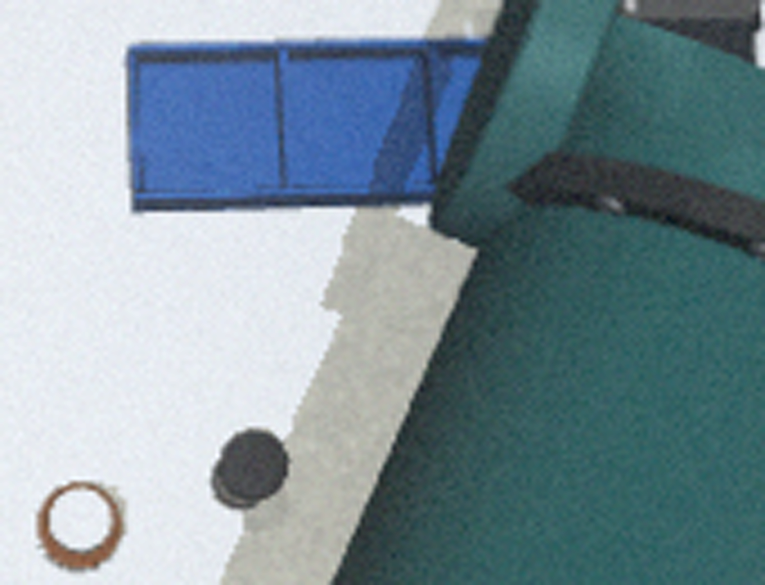

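The arm hides the pot in the top view. The wrist view puts it within 1–2 mm of where it was, so I'll return and grip it.

>>> step_arm(motion="80 0 0.3 -2.3 0 0 0;80 0 0.3 -2.3 0 0 0;80 0 0.3 -2.3 0 0 0;80 0 0.3 -2.3 0 0 0;80 0 0.3 -2.3 0 0 0;80 0 0.4 -2.4 0 0 0;80 0 0.4 -2.4 0 0 0;80 0 0 0 0 0 0;80 2 0 0 0 0 0;80 2 0 0 0 0 0;80 2 0 0 0 0 0;0 0 0 0 0 0 0;0 0 0 0 0 0 0;0 0 0 0 0 0 0;0 0 0 0 0 0 0;0 0 0 0 0 0 0;0 0 0 0 0 0 0;0 0 0 0 0 0 0;0 0 0 0 0 0 0;0 0 0 0 0 0 0")

```text
time: 6.13
tool_pos: [0.4592, -0.1831, 0.0575]
ee_rot: [-0.795, 1.571, -0.795]
wrist_force: [0.0, 0.8, 0.1]
width: 0.0183
```

>>> step_arm(motion="0 0 0 0 0 0 0;0 -2 0 0 0 0 0;0 -2 0 0 0 0 0")

```text
time: 6.38
tool_pos: [0.4579, -0.1823, 0.0961]
ee_rot: [2.663, 1.567, 2.663]
wrist_force: [-0.5, -0.5, -0.3]
width: 0.0009
```

The fingers shut on nothing. I'll look before moving again.

```bash
python3 - <<'E'
from h import *
P=camera_params("wrist")
o=robot.get_obs(); print(o['tool_pos'],o['ee_rot'], w2px(P,[o['tool_pos'],o['tool_pos']-[0,0,.019],[.458,-.183,.06]]))
cv2.imwrite("pics/w3.png",snapshot("wrist")[:,:,::-1]); cv2.imwrite("pics/s3.png",snapshot("scene")[:,:,::-1])
E
```

```text
[ 0.45785236 -0.18233412  0.09614782] [2.66289152 1.56651511 2.66286095] [[273.09170947 235.77689389]
 [273.2956335  227.09577987]
 [273.63967879 221.17829321]]
```

View pics/w3.png

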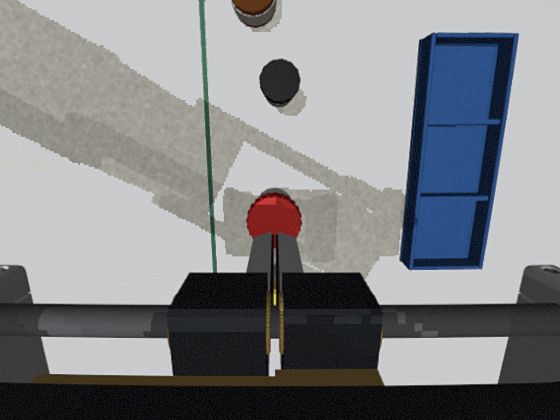

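View pics/s3.png

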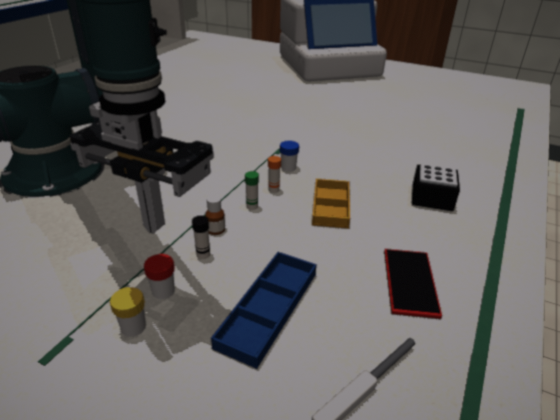

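```bash
python3 - <<'E'
import cv2
a=cv2.imread("pics/s3.png")[130:310,70:230]; b=cv2.imread("pics/w3.png")[180:360,200:350]
f=3.2
cv2.imwrite("pics/z3.png",cv2.convertScaleAbs(cv2.hconcat([cv2.resize(a,None,fx=2.5,fy=3.2),cv2.resize(b,None,fx=2.6,fy=3.2)]),alpha=1.5))
E
```

```text
(no output)
```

View pics/z3.png

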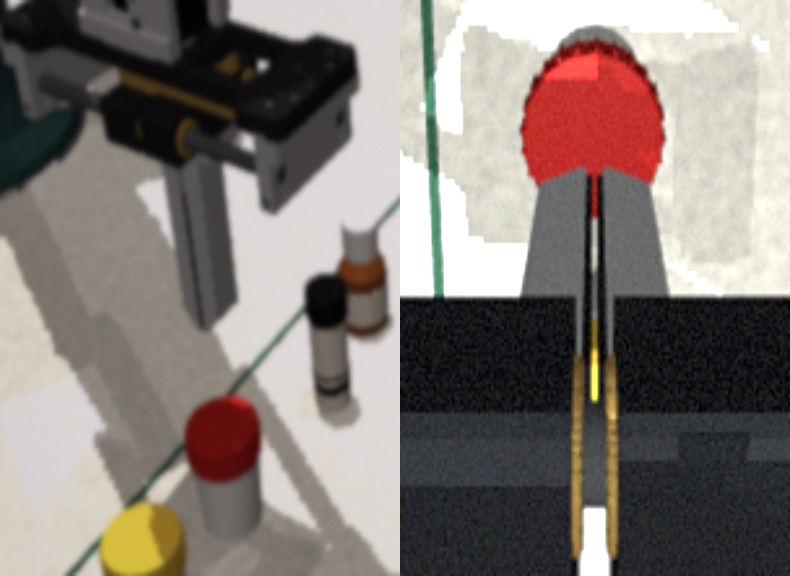

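```bash
python3 - <<'E'
from h import *
S=camera_params("scene");W=camera_params("wrist")
np.set_printoptions(precision=4,suppress=True)
def K(P): return np.array([[P['fx'],0,P['cx']],[0,P['fy'],P['cy']],[0,0,1]])
def M(P): return np.c_[P['R'],P['t']]
def u(P,p): return cv2.undistortPoints(np.array([[p]],float),K(P),P['D'])[:,0].T
X=cv2.triangulatePoints(M(S),M(W),u(S,(149.5,230.5)),u(W,(275,233))); print(X[:3,0]/X[3])
o=robot.get_obs();p=o['tool_pos']
for d in(0,-.019,.03,.019): print(d,w2px(S,p+[0,0,d]),w2px(W,p+[0,0,d]))
# FK-check of joints
print(o['joint_positions'])
E
```

```text
[ 0.457  -0.1811  0.1171]
0 [[156.8387 241.83  ]] [[273.1162 235.7908]]
-0.019 [[158.5577 251.8959]] [[273.0608 226.9764]]
0.03 [[154.0049 225.2304]] [[273.2268 253.3293]]
0.019 [[155.0615 231.4207]] [[273.1823 246.2859]]
[-0.494  -0.0045  1.6344 -0.0001  1.5045 -0.494 ]
```

```bash
python3 - <<'E'
from h import *
S=camera_params("scene");W=camera_params("wrist")
np.set_printoptions(precision=1,suppress=True)
for z in (.075,.085,.095,.105,.115,.125):
    for y in(-.174,-.182,-.190):
        print(z,y,'W',w2px(W,[.458,y,z])[0],'S',w2px(S,[[.445,y,z],[.458,y,z],[.471,y,z]]).ravel())
E
```

```text
0.075 -0.174 W [268.5 211.3] S [154.9 248.3 161.7 250.9 168.6 253.5]
0.075 -0.182 W [268.5 221.4] S [151.4 251.2 158.3 253.9 165.3 256.6]
0.075 -0.19 W [268.6 231.4] S [147.9 254.3 154.8 256.9 161.8 259.7]
0.085 -0.174 W [268.3 214.9] S [154.  243.1 160.8 245.7 167.8 248.3]
0.085 -0.182 W [268.4 225.5] S [150.5 246.1 157.4 248.7 164.4 251.4]
0.085 -0.19 W [268.4 235.8] S [146.9 249.1 153.9 251.7 160.9 254.4]
0.095 -0.174 W [268.1 219. ] S [153.  237.9 160.  240.5 167.  243.1]
0.095 -0.182 W [268.2 230. ] S [149.5 240.8 156.5 243.4 163.6 246.1]
0.095 -0.19 W [268.3 240.7] S [145.9 243.8 152.9 246.4 160.1 249.1]
0.105 -0.174 W [267.9 223.4] S [152.1 232.6 159.1 235.1 166.2 237.7]
0.105 -0.182 W [268.  234.8] S [148.5 235.5 155.6 238.1 162.7 240.7]
0.105 -0.19 W [268.1 246.1] S [144.9 238.4 152.  241.1 159.1 243.7]
0.115 -0.174 W [267.7 228.2] S [151.2 227.1 158.2 229.7 165.3 232.2]
0.115 -0.182 W [267.8 240.2] S [147.5 230.  154.6 232.6 161.8 235.2]
0.115 -0.19 W [267.9 251.9] S [143.9 232.9 151.  235.6 158.2 238.2]
0.125 -0.174 W [267.5 233.6] S [150.2 221.6 157.3 224.1 164.5 226.7]
0.125 -0.182 W [267.5 246.1] S [146.5 224.5 153.7 227.  160.9 229.6]
0.125 -0.19 W [267.6 258.4] S [142.8 227.4 150.  230.  157.3 232.6]
```

Two views put the real fingertips at z≈0.12 while the reported TCP is 0.097. The fingers therefore end about 4 cm higher than the pose reading implies, so both closings were above the lid. I'll open, descend in stages and check with the scene camera.

>>> step_arm(motion="80 0 0 0 0 0 0;80 0 0 0 0 0 0;80 0 0 0 0 0 0;80 0 0 0 0 0 0;80 0 0 0 0 0 0;80 0 0 0 0 0 0;80 0 0 0 0 0 0;80 0 0 0 0 0 0;80 0 0 0 0 0 0;80 2 0 0 0 0 0;80 2 0 0 0 0 0;80 0 0 0 0 0 0")

```text
time: 7.48
tool_pos: [0.4565, -0.1816, 0.0535]
ee_rot: [2.66, 1.563, 2.66]
wrist_force: [-0.6, 0.2, -1.4]
width: 0.0743
```

```bash
python3 - <<'E'
from h import *
go((.458,-.183,.02,0))
a=snapshot("scene")[:,:,::-1][130:310,70:230]; b=snapshot("wrist")[:,:,::-1][130:310,150:400]
go((.458,-.183,.02,0))
cv2.imwrite("pics/z4.png",cv2.convertScaleAbs(cv2.hconcat([cv2.resize(a,None,fx=2.5,fy=3.2),cv2.resize(b,None,fx=1.6,fy=3.2)]),alpha=1.5))
E
```

```text
t 7.48 p [ 0.4565 -0.1816  0.0535] jawyaw -0.0 w 0.0743 F [-0.6  0.2 -1.4] j6 -0.49
 shift cm [ 3.35 -0.15  0.17] rot [-0.    -0.007 -0.003]  rows>= 0.8 / 0.1
   (if turned first: [ 3.35 -0.14  0.15] )
t 7.58 p [ 0.4586 -0.1827  0.0569] jawyaw 0.0 w 0.0750 F [-0.4  0.1  0.2] j6 -0.49
 shift cm [ 3.69 -0.03 -0.05] rot [ 0.    -0.002 -0.001]  rows>= 0.9 / 0.0
   (if turned first: [ 3.69 -0.03 -0.06] )
```

View pics/z4.png

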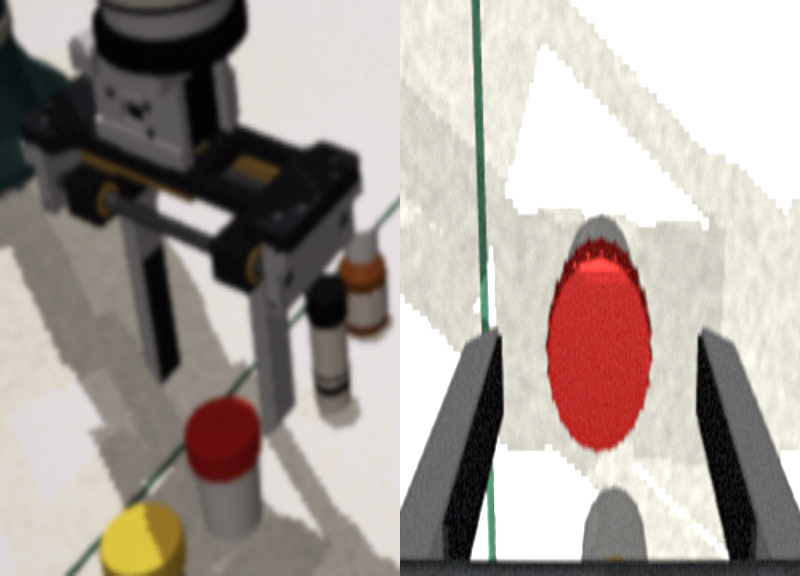

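The scene view confirms the tips are still just above the lid top, centred across it, at a reading of 0.057. I'll go down 3.7 cm more and close.

>>> step_arm(motion="80 1.3 0 0 0 0 0;80 1.2 0 0 0 0 0;80 1.2 0 0 0 0 0;80 0 0 0 0 0 0;0 0 0 0 0 0 0;0 0 0 0 0 0 0;0 0 0 0 0 0 0;0 0 0 0 0 0 0;0 0 0 0 0 0 0;0 0 0 0 0 0 0;0 0 0 0 0 0 0;0 0 0 0 0 0 0")

```text
time: 8.58
tool_pos: [0.4595, -0.1833, 0.021]
ee_rot: [-0.724, 1.57, -0.724]
wrist_force: [-1.8, 0.7, 3.0]
width: 0.0433
```

```bash
python3 - <<'E'
from h import *
go((.622,-.2065,.1,0))
a=snapshot("scene")[:,:,::-1][130:310,70:230]; 
cv2.imwrite("pics/z5.png",cv2.convertScaleAbs(cv2.resize(a,None,fx=3.2,fy=3.2),alpha=1.5))
E
```

```text
t 8.58 p [ 0.4595 -0.1833  0.021 ] jawyaw 0.0 w 0.0433 F [-1.8  0.7  3. ] j6 -0.49
 shift cm [-7.89 -2.33 16.26] rot [0.    0.001 0.001]  rows>= 4.4 / 0.0
   (if turned first: [-7.9  -2.32 16.25] )
```

View pics/z5.png

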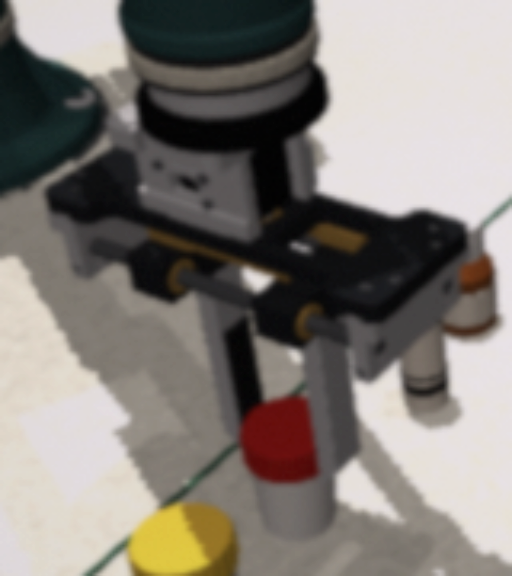

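Gripped: width is 43 mm and the tips are level with the lid's lower edge. So the tips sit about 22 mm above the reading. Lifting now, and over to the far-right blue compartment.

>>> step_arm(motion="0 -2 0 0 0 0 0;0 -2 0 0 0 0 0;0 -2 0 0 0 0 0;0 0 -0.3 2.3 0 0 0;0 0 -0.3 2.3 0 0 0;0 0 -0.3 2.3 0 0 0;0 0 -0.3 2.3 0 0 0;0 0 -0.3 2.3 0 0 0;0 0 -0.4 2.4 0 0 0;0 0 -0.4 2.4 0 0 0;0 0 0 0 0 0 0;0 0 0 0 0 0 0")

```text
time: 9.63
tool_pos: [0.6223, -0.2058, 0.0786]
ee_rot: [2.742, 1.568, 2.743]
wrist_force: [-0.4, 0.4, -0.7]
width: 0.0437
```

```bash
python3 - <<'E'
from h import *
go((.622,-.2065,.025,0))
a=snapshot("scene")[:,:,::-1][130:400,120:390]; 
go((.622,-.2065,.025,0))
cv2.imwrite("pics/z6.png",cv2.convertScaleAbs(cv2.resize(a,None,fx=2.2,fy=2.2),alpha=1.5))
E
```

```text
t 9.63 p [ 0.6223 -0.2058  0.0786] jawyaw 0.0 w 0.0437 F [-0.4  0.4 -0.7] j6 -0.41
 shift cm [ 5.36 -0.08 -0.01] rot [ 0.    -0.002 -0.001]  rows>= 1.3 / 0.0
   (if turned first: [ 5.36 -0.07 -0.03] )
t 9.68 p [ 0.6216 -0.2057  0.079 ] jawyaw 0.0 w 0.0431 F [-0.3  0.7 -1.2] j6 -0.41
 shift cm [ 5.4  -0.08  0.06] rot [ 0.    -0.002 -0.001]  rows>= 1.3 / 0.0
   (if turned first: [ 5.4  -0.08  0.04] )
```

View pics/z6.png

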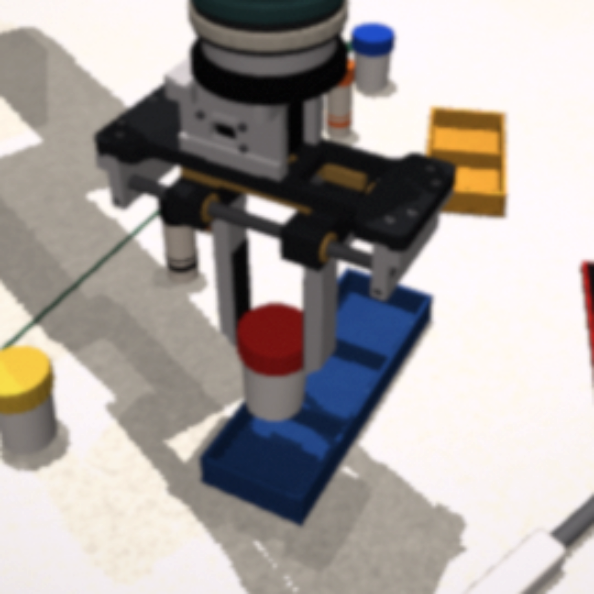

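The pot is held upright over the near-right compartment. Lowering and releasing.

>>> step_arm(motion="0 1.5 -0.1 0 0 0 0;0 1.5 0 0 0 0 0;0 1.2 0 0 0 0 0;0 0.6 0 0 0 0 0;0 0.4 0 0 0 0 0;0 0.2 0 0 0 0 0;0 0 0 0 0 0 0;70 0 0 0 0 0 0;70 0 0 0 0 0 0;70 0 0 0 0 0 0;70 0 0 0 0 0 0;70 -2 0 0 0 0 0;70 -2 0 0 0 0 0;70 -2 0 0 0 0 0;70 0 0 0 0 0 0")

```text
time: 10.93
tool_pos: [0.6252, -0.2083, 0.0923]
ee_rot: [-0.41, 1.561, -0.41]
wrist_force: [0.2, -0.3, 1.4]
width: 0.0661
```

```bash
python3 - <<'E'
from h import *
go((.462,.0914,.08,0))
P=camera_params("wrist");b=snapshot("wrist")[:,:,::-1]
cv2.imwrite("pics/z7.png",b)
E
```

```text
t 10.93 p [ 0.6252 -0.2083  0.0923] jawyaw 0.0 w 0.0661 F [ 0.2 -0.3  1.4] j6 -0.41
 shift cm [  0.96  29.97 -16.32] rot [0.    0.009 0.004]  rows>= 8.2 / 0.1
   (if turned first: [  1.23  29.97 -16.32] )
```

View pics/z7.png

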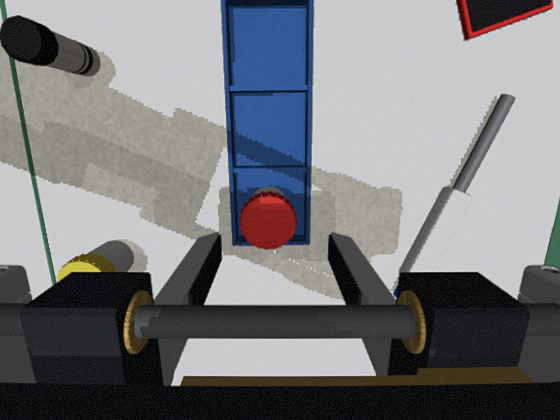

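Red sits centred in its compartment (268,220). Next is the green tube.

>>> step_arm(motion="55 0 3.3 -1.8 0 0 0;55 0 3.3 -1.8 0 0 0;55 0 3.3 -1.8 0 0 0;55 0 3.3 -1.8 0 0 0;55 0 3.3 -1.8 0 0 0;55 0 3.3 -1.8 0 0 0;55 0 3.3 -1.8 0 0 0;55 0 3.3 -1.8 0 0 0;55 0 3.3 -1.8 0 0 0;55 0 0 0 0 0 0;55 0 0 0 0 0 0")

```text
time: 11.9
tool_pos: [0.4587, 0.0912, 0.0851]
ee_rot: [-2.805, 1.569, -2.801]
wrist_force: [0.1, 0.2, 0.2]
width: 0.0518
```

```bash
python3 - <<'E'
from h import *
go((.462,.0912,.033,0))
P=camera_params("wrist");b=snapshot("wrist")[:,:,::-1]
print(w2px(P,[[.462,.0912,.075],[.471,.169,.075]]).round(1))
cv2.imwrite("pics/z8.png",b)
E
```

```text
t 11.90 p [0.4587 0.0912 0.0851] jawyaw 0.2 w 0.0518 F [0.1 0.2 0.2] j6 0.07
 shift cm [5.21 0.   0.34] rot [ 0.004 -0.002  0.001]  rows>= 1.3 / 0.0
   (if turned first: [ 5.21 -0.    0.33] )
[[277.9 231. ]
 [292.5 117.8]]
```

View pics/z8.png

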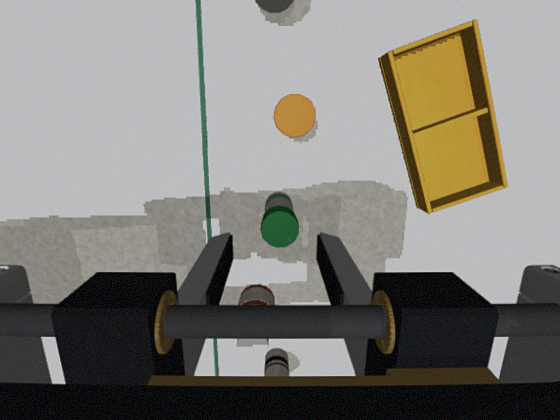

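Green cap is at (280,226), about 3 mm further in y than predicted. Small correction, then down and grip.

>>> step_arm(motion="55 1.3 0.1 0.2 0 0 0;55 1.3 0.1 0.2 0 0 0;55 1.3 0 0 0 0 0;55 1.3 0 0 0 0 0;55 0 0 0 0 0 0;0 0 0 0 0 0 0;0 0 0 0 0 0 0;0 0 0 0 0 0 0;0 0 0 0 0 0 0;0 0 0 0 0 0 0;0 0 0 0 0 0 0;0 0 0 0 0 0 0")

```text
time: 12.95
tool_pos: [0.465, 0.092, 0.0352]
ee_rot: [-0.067, 1.569, -0.067]
wrist_force: [1.0, 0.3, 1.3]
width: 0.0275
```

```bash
python3 - <<'E'
from h import *
go((.621,-.1385,.1,0))
E
```

```text
t 12.95 p [0.465  0.092  0.0352] jawyaw 0.0 w 0.0275 F [1.  0.3 1.3] j6 0.08
 shift cm [ -6.44 -23.05  15.61] rot [0.    0.002 0.   ]  rows>= 6.9 / 0.0
   (if turned first: [ -6.48 -23.05  15.6 ] )
```

>>> step_arm(motion="0 -2 0 0 0 0 0;0 -3 0 0 0 0 0;0 -3 0 0 0 0 0;0 0 -2.9 1.9 0 0 0;0 0 -2.9 1.9 0 0 0;0 0 -2.9 1.9 0 0 0;0 0 -2.9 1.9 0 0 0;0 0 -2.9 2 0 0 0;0 0 -2.9 2 0 0 0;0 0 -2.9 2 0 0 0;0 0 -2.8 2 0 0 0;0 0 0 0 0 0 0;0 0 0 0 0 0 0")

```text
time: 14.03
tool_pos: [0.6201, -0.1402, 0.1129]
ee_rot: [2.748, 1.568, 2.746]
wrist_force: [1.1, 0.4, 0.2]
width: 0.0274
```

```bash
python3 - <<'E'
from h import *
go((.621,-.1385,.039,0))
a=snapshot("scene")[:,:,::-1][130:400,120:390]; 
cv2.imwrite("pics/z9.png",cv2.convertScaleAbs(cv2.resize(a,None,fx=2.2,fy=2.2),alpha=1.5))
E
```

```text
t 14.03 p [ 0.6201 -0.1402  0.1129] jawyaw -0.1 w 0.0274 F [1.1 0.4 0.2] j6 -0.31
 shift cm [7.39 0.16 0.11] rot [-0.002 -0.002 -0.001]  rows>= 1.8 / 0.0
   (if turned first: [7.39 0.17 0.09] )
```

View pics/z9.png

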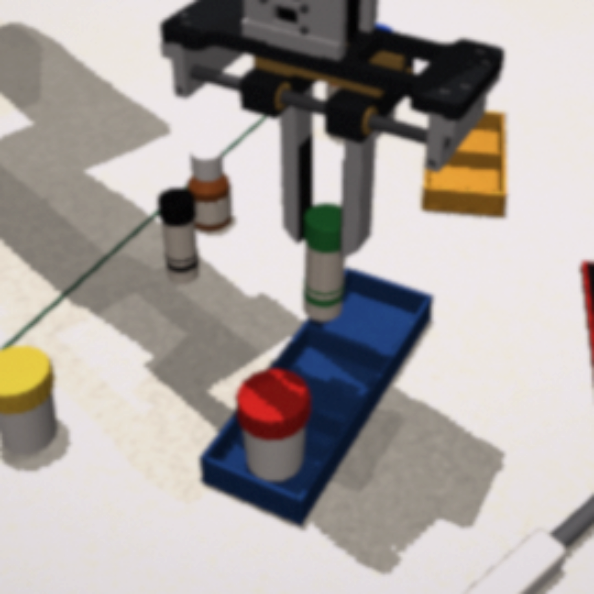

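The green tube is held upright over the middle compartment, with red standing in place. Lowering.

>>> step_arm(motion="0 2 0.1 0.1 0 0 0;0 2 0 0 0 0 0;0 1.6 0 0 0 0 0;0 0.9 0 0 0 0 0;0 0.5 0 0 0 0 0;0 0.3 0 0 0 0 0;0 0.1 0 0 0 0 0;0 0 0 0 0 0 0;50 0 0 0 0 0 0;50 0 0 0 0 0 0;50 0 0 0 0 0 0;50 0 0 0 0 0 0;50 -2 0 0 0 0 0;50 -2 0 0 0 0 0;50 -2 0 0 0 0 0;50 0 0 0 0 0 0;50 0 0 0 0 0 0")

```text
time: 15.5
tool_pos: [0.6222, -0.1384, 0.1019]
ee_rot: [-0.331, 1.567, -0.331]
wrist_force: [-0.1, 0.4, -1.1]
width: 0.0473
```

```bash
python3 - <<'E'
from h import *
go((.441,-.008,.095,0))
cv2.imwrite("pics/z10.png",snapshot("wrist")[:,:,::-1])
E
```

```text
t 15.50 p [ 0.6222 -0.1384  0.1019] jawyaw -0.0 w 0.0473 F [-0.1  0.4 -1.1] j6 -0.31
 shift cm [  0.61  13.04 -18.12] rot [-0.     0.003  0.001]  rows>= 5.4 / 0.0
   (if turned first: [  0.69  13.04 -18.12] )
```

View pics/z10.png

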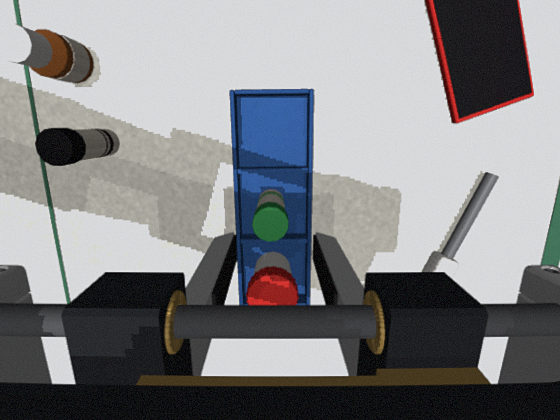

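Green stands in the middle compartment at (270,222). On to the bottle.

>>> step_arm(motion="55 0 2.2 -3 0 0 0;55 0 2.2 -3 0 0 0;55 0 2.2 -3 0 0 0;55 0 2.2 -3 0 0 0;55 0.2 2.2 -3 0 0 0;55 0.3 2.1 -3 0 0 0;55 0 0 0 0 0 0;55 0 0 0 0 0 0")

```text
time: 16.22
tool_pos: [0.4387, -0.0061, 0.0933]
ee_rot: [3.079, 1.568, 3.081]
wrist_force: [0.0, -0.1, -0.5]
width: 0.0517
```

```bash
python3 - <<'E'
from h import *
go((.441,-.008,.029,0))
P=camera_params("wrist");b=snapshot("wrist")[:,:,::-1]
print(w2px(P,[[.441,-.008,.07]]).round(1))
cv2.imwrite("pics/z11.png",b)
E
```

```text
t 16.22 p [ 0.4387 -0.0061  0.0933] jawyaw 0.1 w 0.0517 F [ 0.  -0.1 -0.5] j6 -0.14
 shift cm [ 6.43 -0.19  0.25] rot [ 0.002 -0.003 -0.   ]  rows>= 1.5 / 0.0
   (if turned first: [ 6.43 -0.19  0.23] )
[[276.3 227.7]]
```

View pics/z11.png

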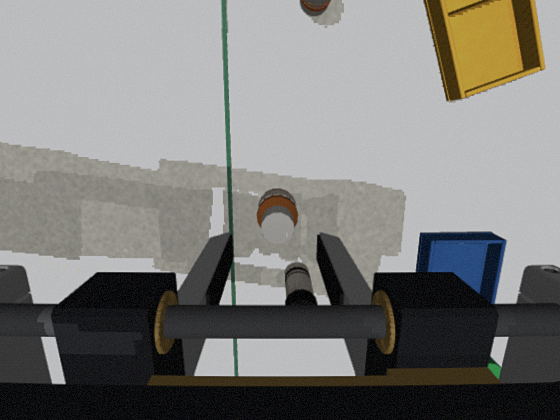

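Cap is at (277,225), as predicted. Descending on the bottle cap, tips kept above the shoulder.

>>> step_arm(motion="55 2 0 0.2 0 0 0;55 2 0 0 0 0 0;55 1.4 0 0 0 0 0;55 0.8 0 0 0 0 0;55 0 0 0 0 0 0;0 0 0 0 0 0 0;0 0 0 0 0 0 0;0 0 0 0 0 0 0;0 0 0 0 0 0 0;0 0 0 0 0 0 0;0 0 0 0 0 0 0;0 0 0 0 0 0 0;0 0 0 0 0 0 0")

```text
time: 17.35
tool_pos: [0.4439, -0.0071, 0.0342]
ee_rot: [-0.199, 1.569, -0.199]
wrist_force: [-0.6, 0.2, 2.7]
width: 0.0252
```

```bash
python3 - <<'E'
from h import *
go((.620,-.0705,.1,0))
a=snapshot("scene")[:,:,::-1][130:310,120:300]; 
cv2.imwrite("pics/z12.png",cv2.convertScaleAbs(cv2.resize(a,None,fx=3.2,fy=3.2),alpha=1.5))
E
```

```text
t 17.35 p [ 0.4439 -0.0071  0.0342] jawyaw 0.0 w 0.0252 F [-0.6  0.2  2.7] j6 -0.14
 shift cm [-6.55 -6.34 17.62] rot [0.    0.002 0.   ]  rows>= 4.8 / 0.0
   (if turned first: [-6.58 -6.34 17.61] )
```

View pics/z12.png

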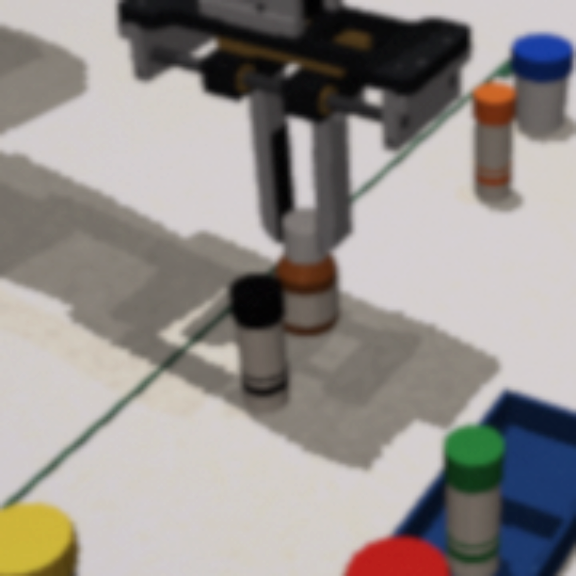

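>>> step_arm(motion="0 -2 0 0 0 0 0;0 -3 0 0 0 0 0;0 -2 0 0 0 0 0;0 0 -0.9 2.5 0 0 0;0 0 -0.9 2.5 0 0 0;0 0 -0.9 2.5 0 0 0;0 0 -0.9 2.5 0 0 0;0 0 -0.9 2.5 0 0 0;0 0 -0.9 2.5 0 0 0;0 0 -0.9 2.6 0 0 0;0 0 0 0 0 0 0;0 0 0 0 0 0 0")

```text
time: 18.4
tool_pos: [0.6189, -0.0702, 0.1013]
ee_rot: [2.934, 1.567, 2.934]
wrist_force: [-0.8, -0.2, -1.0]
width: 0.0254
```

```bash
python3 - <<'E'
from h import *
go((.620,-.0705,.0385,0))
a=snapshot("scene")[:,:,::-1][130:400,120:390]; 
cv2.imwrite("pics/z13.png",cv2.convertScaleAbs(cv2.resize(a,None,fx=2.2,fy=2.2),alpha=1.5))
E
```

```text
t 18.40 p [ 0.6189 -0.0702  0.1013] jawyaw -0.0 w 0.0254 F [-0.8 -0.2 -1. ] j6 -0.20
 shift cm [ 6.28 -0.03  0.13] rot [-0.    -0.004 -0.001]  rows>= 1.5 / 0.0
   (if turned first: [ 6.28 -0.03  0.11] )
```

View pics/z13.png

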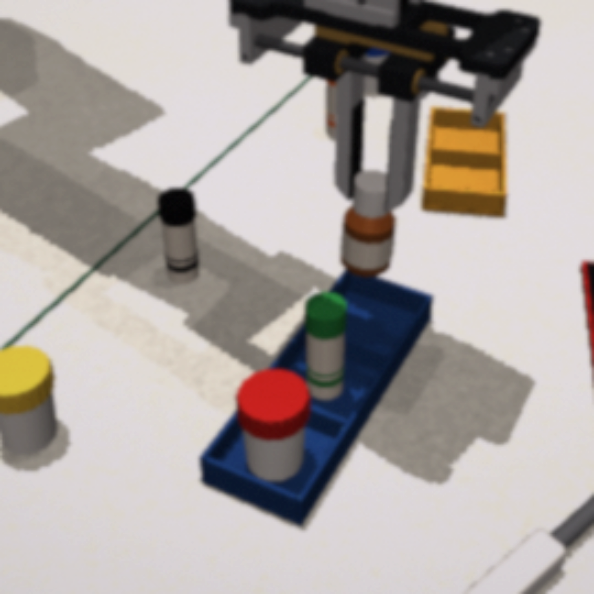

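The bottle is over the last blue compartment, upright. Lowering 6.5 cm, since it was lifted 7 and the floor is 4 mm up.

>>> step_arm(motion="0 2 0 0.1 0 0 0;0 2 0 0 0 0 0;0 1.2 0 0 0 0 0;0 0.7 0 0 0 0 0;0 0.4 0 0 0 0 0;0 0.2 0 0 0 0 0;0 0 0 0 0 0 0;0 0 0 0 0 0 0")

```text
time: 19.12
tool_pos: [0.6209, -0.0701, 0.0396]
ee_rot: [-0.208, 1.569, -0.208]
wrist_force: [-0.8, 0.1, -0.7]
width: 0.0254
```

```bash
python3 - <<'E'
from h import *
go((.620,-.0705,.0385,0))
E
```

```text
t 19.12 p [ 0.6209 -0.0701  0.0396] jawyaw 0.0 w 0.0254 F [-0.8  0.1 -0.7] j6 -0.20
 shift cm [ 0.11 -0.04 -0.09] rot [0.    0.002 0.   ]  rows>= 0.0 / 0.0
   (if turned first: [ 0.11 -0.04 -0.09] )
```

>>> step_arm(motion="0 0.1 0 0 0 0 0;0 0.1 0 0 0 0 0;0 0 0 0 0 0 0;0 0 0 0 0 0 0")

```text
time: 19.45
tool_pos: [0.6211, -0.0703, 0.0382]
ee_rot: [-0.27, 1.568, -0.27]
wrist_force: [-1.4, -0.1, 5.1]
width: 0.0252
```

Contact with the floor: 5 N upward. Releasing and rising.

>>> step_arm(motion="50 0 0 0 0 0 0;50 0 0 0 0 0 0;50 0 0 0 0 0 0;50 0 0 0 0 0 0;50 -2 0 0 0 0 0;50 -2 0 0 0 0 0;50 -2 0 0 0 0 0;50 0 0 0 0 0 0")

```text
time: 20.12
tool_pos: [0.6229, -0.0706, 0.1012]
ee_rot: [-0.201, 1.562, -0.201]
wrist_force: [-0.4, -0.2, 0.6]
width: 0.0469
```

```bash
python3 - <<'E'
from h import *
go((.4575,.272,.09,0))
cv2.imwrite("pics/z14.png",snapshot("wrist")[:,:,::-1])
E
```

```text
t 20.12 p [ 0.6229 -0.0706  0.1012] jawyaw 0.0 w 0.0469 F [-0.4 -0.2  0.6] j6 -0.20
 shift cm [  0.92  34.26 -16.55] rot [0.    0.008 0.002]  rows>= 9.1 / 0.1
   (if turned first: [  1.12  34.26 -16.54] )
```

View pics/z14.png

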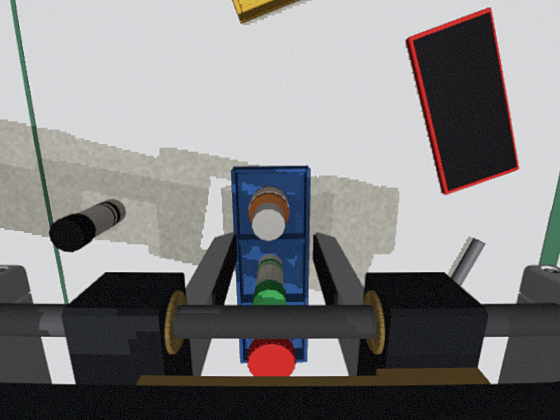

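The bottle stands at (269,215); all three items are in the blue carrier. On to the blue pot.

>>> step_arm(motion="80 0 3.4 -1.6 0 0 0;80 0 3.4 -1.6 0 0 0;80 0 3.4 -1.6 0 0 0;80 0 3.4 -1.6 0 0 0;80 0 3.4 -1.6 0 0 0;80 0 3.4 -1.7 0 0 0;80 0 3.4 -1.7 0 0 0;80 0 3.5 -1.7 0 0 0;80 0 3.5 -1.7 0 0 0;80 0 3.5 -1.7 0 0 0;80 0 0 0 0 0 0;80 0 0 0 0 0 0")

```text
time: 21.17
tool_pos: [0.4532, 0.274, 0.0944]
ee_rot: [-2.548, 1.568, -2.544]
wrist_force: [0.9, -0.6, 0.3]
width: 0.0752
```

```bash
python3 - <<'E'
from h import *
go((.4575,.272,.019,0))
P=camera_params("wrist");b=snapshot("wrist")[:,:,::-1]
print(w2px(P,[[.4575,.272,.06]]).round(1))
cv2.imwrite("pics/z15.png",b)
E
```

```text
t 21.17 p [0.4532 0.274  0.0944] jawyaw 0.2 w 0.0752 F [ 0.9 -0.6  0.3] j6 0.43
 shift cm [ 7.54 -0.19  0.44] rot [ 0.004 -0.003  0.002]  rows>= 1.8 / 0.0
   (if turned first: [ 7.54 -0.2   0.43] )
[[278.8 223.4]]
```

View pics/z15.png

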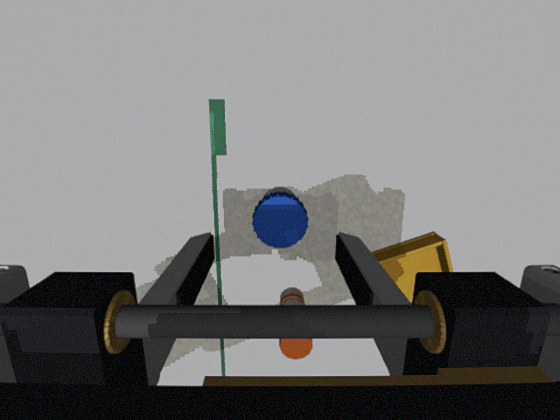

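The blue lid is at (280,219), centred between the fingers. Descending and gripping.

>>> step_arm(motion="80 2 0 0.3 0 0 0;80 2 0 0.2 0 0 0;80 2 0 0 0 0 0;80 1.5 0 0 0 0 0;80 0 0 0 0 0 0;0 0 0 0 0 0 0;0 0 0 0 0 0 0;0 0 0 0 0 0 0;0 0 0 0 0 0 0;0 0 0 0 0 0 0;0 0 0 0 0 0 0;0 0 0 0 0 0 0;0 0 0 0 0 0 0")

```text
time: 22.3
tool_pos: [0.4606, 0.2733, 0.0223]
ee_rot: [0.344, 1.569, 0.344]
wrist_force: [-0.6, -0.8, 4.0]
width: 0.0433
```

```bash
python3 - <<'E'
from h import *
c=np.array([.6032,.167]);a=np.radians(20)
y=np.array([-np.sin(a),np.cos(a)]); A=c+.034*y; B=c-.034*y; print(A,B)
go((A[0],A[1],.1,20))
E
```

```text
[0.59157132 0.19894955] [0.61482868 0.13505045]
t 22.30 p [0.4606 0.2733 0.0223] jawyaw 0.0 w 0.0433 F [-0.6 -0.8  4. ] j6 0.43
 shift cm [-7.75 -7.44 13.1 ] rot [-0.349  0.002 -0.   ]  rows>= 4.1 / 2.8
   (if turned first: [ -7.77 -11.47   9.76] )
```

>>> step_arm(motion="0 -2 0 0 0 0 0;0 -3 0 0 0 0 0;0 -2 0 0 0 0 0;0 0 -0.8 2.6 0 0 0;0 0 -1.2 2.6 0 0 0;0 0 -1.8 2.6 0 0 0;0 0 -1.8 2.6 0 0 0;0 0 -1.8 2.7 0 0 0;0 0 0 0 -0.115 0 0;0 0 0 0 -0.115 0 0;0 0 0 0 -0.115 0 0;0 0 0 0 0 0 0;0 0 0 0 0 0 0")

```text
time: 23.38
tool_pos: [0.5909, 0.1989, 0.0906]
ee_rot: [-3.109, 1.57, -2.767]
wrist_force: [-0.5, 0.6, -0.9]
width: 0.0429
```

```bash
python3 - <<'E'
from h import *
go((.5916,.199,.0265,20))
a=snapshot("scene")[:,:,::-1][70:270,220:420]; b=snapshot("wrist")[:,:,::-1]
cv2.imwrite("pics/z16.png",cv2.hconcat([cv2.convertScaleAbs(cv2.resize(a,(420,420)),alpha=1.5),cv2.resize(b[:,90:470],(380,420))]))
E
```

```text
t 23.38 p [0.5909 0.1989 0.0906] jawyaw 19.6 w 0.0429 F [-0.5  0.6 -0.9] j6 -0.11
 shift cm [ 6.41 -0.01  0.08] rot [-0.007 -0.001  0.   ]  rows>= 1.5 / 0.1
   (if turned first: [ 6.41 -0.01  0.07] )
```

View pics/z16.png

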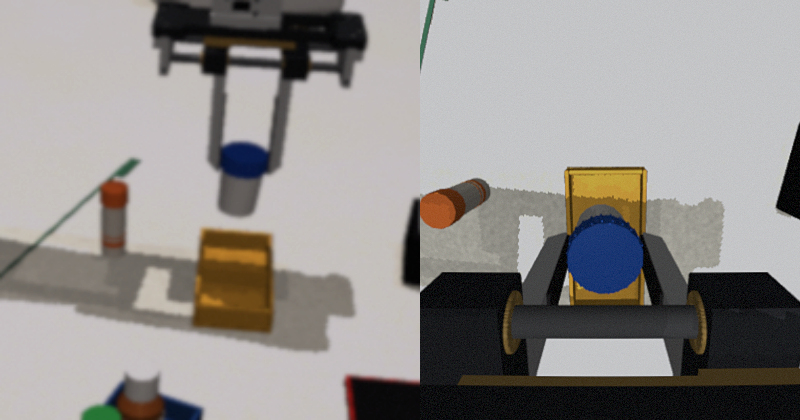

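```bash
python3 - <<'E'
from h import *
P=camera_params("wrist")
q=px2w(P,[(236,168),(317,168),(239,304),(312,304)],.024); print(q.round(4))
a=np.radians(19.6)
x=np.array([np.cos(a),np.sin(a)]);y=np.array([-x[1],x[0]])
p=robot.get_obs()['tool_pos'][:2]
print([( (w[:2]-p)@x.T, (w[:2]-p)@y) for w in q])
E
```

```text
[[0.548  0.2234 0.024 ]
 [0.6137 0.2469 0.024 ]
 [0.5912 0.0989 0.024 ]
 [0.6578 0.1227 0.024 ]]
[(np.float64(-0.03228644587439582), np.float64(0.03732174768724649)), (np.float64(0.03750843462145125), np.float64(0.03740877541562993)), (np.float64(-0.033355403426411356), np.float64(-0.09449570304511824)), (np.float64(0.037386874817239804), np.float64(-0.09438547055802014))]
```

The pot is held above the far yellow compartment, offset by only 2–3 mm. I'll correct and lower.

>>> step_arm(motion="0 2 0.2 0.2 0 0 0;0 2 0 0 0 0 0;0 1.2 0 0 0 0 0;0 0.7 0 0 0 0 0;0 0.4 0 0 0 0 0;0 0.2 0 0 0 0 0;0 0 0 0 0 0 0;0 0.1 0 0 0 0 0;0 0 0 0 0 0 0")

```text
time: 24.23
tool_pos: [0.5934, 0.2018, 0.0265]
ee_rot: [-0.126, 1.568, 0.219]
wrist_force: [0.1, -0.7, -0.7]
width: 0.0437
```

>>> step_arm(motion="0 0.1 0 0 0 0 0;0 0.1 0 0 0 0 0;0 0 0 0 0 0 0")

```text
time: 24.48
tool_pos: [0.5935, 0.2017, 0.0263]
ee_rot: [-0.184, 1.567, 0.16]
wrist_force: [-2.9, -1.1, 7.7]
width: 0.0428
```

Contact at the expected floor height. Releasing.

>>> step_arm(motion="70 0 0 0 0 0 0;70 0 0 0 0 0 0;70 0 0 0 0 0 0;70 0 0 0 0 0 0;70 0 0 0 0 0 0;70 -2 0 0 0 0 0;70 -2 0 0 0 0 0;70 -3 0 0 0 0 0;70 0 0 0 0 0 0")

```text
time: 25.23
tool_pos: [0.596, 0.2025, 0.1001]
ee_rot: [-0.108, 1.56, 0.237]
wrist_force: [0.9, -0.2, 2.1]
width: 0.0659
```

```bash
python3 - <<'E'
from h import *
go((.4715,.1705,.095,0))
cv2.imwrite("pics/z17.png",snapshot("wrist")[:,:,::-1])
E
```

```text
t 25.23 p [0.596  0.2025 0.1001] jawyaw 19.8 w 0.0659 F [ 0.9 -0.2  2.1] j6 -0.11
 shift cm [  0.37   1.2  -12.8 ] rot [ 0.345  0.011 -0.001]  rows>= 3.1 / 2.8
   (if turned first: [  0.51  -3.2  -12.45] )
```

View pics/z17.png

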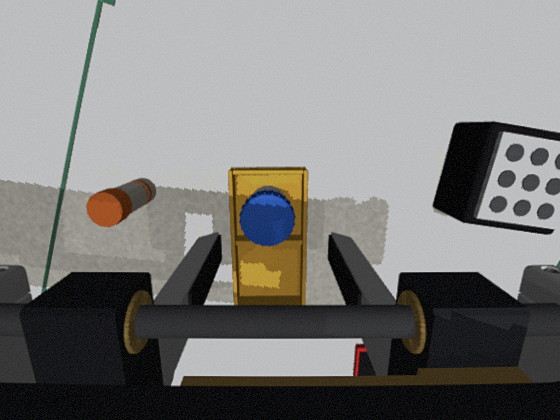

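Blue pot is in its compartment at (267,217). Moving to the orange tube with the jaw angle kept.

>>> step_arm(motion="55 0 0.3 -3.2 0 0 0;55 0 0.3 -3.2 0 0 0;55 0 0.3 -3.2 0 0 0;55 0 0.3 -3.2 0 0 0;55 0 0 0 0 0 0;55 0 0 0 0 0 0")

```text
time: 25.78
tool_pos: [0.4658, 0.1691, 0.0918]
ee_rot: [3.057, 1.569, -2.881]
wrist_force: [0.1, -0.3, 0.6]
width: 0.0515
```

```bash
python3 - <<'E'
from h import *
go((.4715,.1705,.034,20))
P=camera_params("wrist");b=snapshot("wrist")[:,:,::-1]
print(w2px(P,[[.4715,.1705,.075]]).round(1))
cv2.imwrite("pics/z18.png",b)
E
```

```text
t 25.78 p [0.4658 0.1691 0.0918] jawyaw 19.8 w 0.0515 F [ 0.1 -0.3  0.6] j6 -0.11
 shift cm [ 5.78 -0.06  0.59] rot [-0.004 -0.002 -0.   ]  rows>= 1.4 / 0.0
   (if turned first: [ 5.78 -0.07  0.58] )
[[281.1 228.4]]
```

View pics/z18.png

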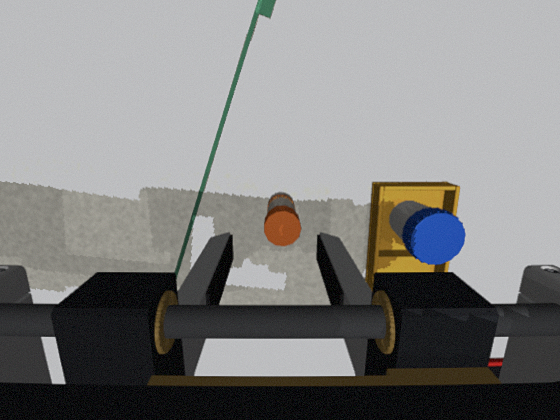

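>>> step_arm(motion="55 2 0.1 0.3 0 0 0;55 2 0 0.2 0 0 0;55 1.2 0 0 0 0 0;55 0.5 0 0 0 0 0;55 0 0 0 0 0 0;0 0 0 0 0 0 0;0 0 0 0 0 0 0;0 0 0 0 0 0 0;0 0 0 0 0 0 0;0 0 0 0 0 0 0;0 0 0 0 0 0 0;0 0 0 0 0 0 0;0 0 0 0 0 0 0")

```text
time: 26.92
tool_pos: [0.473, 0.1724, 0.0373]
ee_rot: [-0.143, 1.569, 0.202]
wrist_force: [0.3, 0.1, 3.4]
width: 0.027
```

```bash
python3 - <<'E'
from h import *
go((.617,.1365,.1,20))
E
```

```text
t 26.92 p [0.473  0.1724 0.0373] jawyaw 19.8 w 0.0270 F [0.3 0.1 3.4] j6 -0.11
 shift cm [-6.24 -8.25 12.35] rot [-0.004  0.002  0.   ]  rows>= 3.9 / 0.0
   (if turned first: [-6.27 -8.3  12.31] )
```

>>> step_arm(motion="0 -2 0 0 0 0 0;0 -3 0 0 0 0 0;0 -3 0 0 0 0 0;0 0 -2 3 0 0 0;0 0 -2 3.1 0 0 0;0 0 -2.1 3.1 0 0 0;0 0 -2.1 3.1 0 0 0;0 0 0 0 0 0 0;0 0 0 0 0 0 0;0 0 0 0 0 0 0")

```text
time: 27.75
tool_pos: [0.6147, 0.1367, 0.1153]
ee_rot: [2.817, 1.568, -3.121]
wrist_force: [-0.7, 0.1, -0.1]
width: 0.0273
```

```bash
python3 - <<'E'
from h import *
go((.617,.137,.041,20))
a=snapshot("scene")[:,:,::-1][70:270,220:420]; b=snapshot("wrist")[:,:,::-1]
cv2.imwrite("pics/z19.png",cv2.hconcat([cv2.convertScaleAbs(cv2.resize(a,(420,420)),alpha=1.5),cv2.resize(b[:,90:470],(380,420))]))
E
```

```text
t 27.75 p [0.6147 0.1367 0.1153] jawyaw 19.8 w 0.0273 F [-0.7  0.1 -0.1] j6 -0.22
 shift cm [ 7.43 -0.06  0.25] rot [-0.004 -0.003 -0.001]  rows>= 1.8 / 0.0
   (if turned first: [ 7.43 -0.05  0.23] )
```

View pics/z19.png

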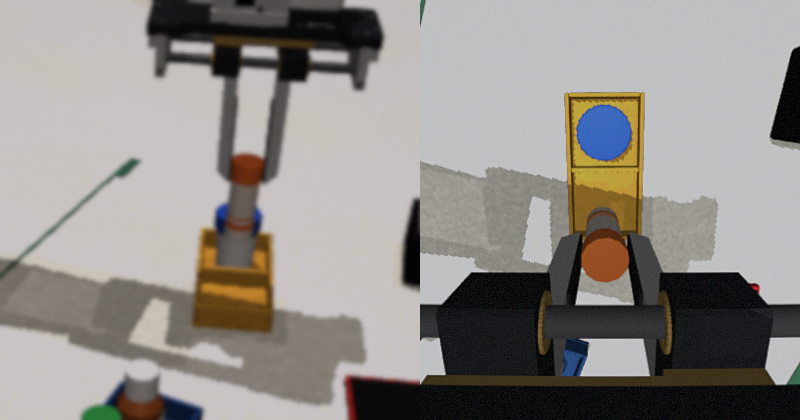

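The orange tube is above the free near compartment, and the blue pot is centred in the far one. Lowering.

>>> step_arm(motion="0 2 0 0.1 0 0 0;0 2 0 0 0 0 0;0 1.8 0 0 0 0 0;0 1 0 0 0 0 0;0 0.5 0 0 0 0 0;0 0.2 0 0 0 0 0;0 0 0 0 0 0 0;0 0.1 0 0 0 0 0;0 0 0 0 0 0 0")

```text
time: 28.6
tool_pos: [0.6175, 0.1371, 0.0417]
ee_rot: [-0.253, 1.568, 0.092]
wrist_force: [-0.1, 0.7, -0.5]
width: 0.0272
```

>>> step_arm(motion="0 0.1 0 0 0 0 0;0 0.1 0 0 0 0 0;0 0 0 0 0 0 0")

```text
time: 28.85
tool_pos: [0.6177, 0.1369, 0.0413]
ee_rot: [-0.314, 1.568, 0.03]
wrist_force: [-2.9, -0.3, 6.7]
width: 0.0272
```

Floor contact. Releasing, rising and drawing back.

>>> step_arm(motion="55 0 0 0 0 0 0;55 0 0 0 0 0 0;55 0 0 0 0 0 0;55 0 0 0 0 0 0;55 -2 0 0 0 0 0;55 -3 0 0 0 0 0;55 -3 0 0 0 0 0;55 -3 0 0 0 0 0;55 -3 0 -3 0 0 0;55 0 0 -3 0 0 0;55 0 0 -3 0 0 0;55 0 0 -3 0 0 0;55 0 0 -3 0 0 0;55 0 0 -3 0 0 0;55 0 0 -3 0 0 0;55 0 0 0 0 0 0;55 0 0 0 0 0 0;55 0 0 0 0 0 0")

```text
time: 30.35
tool_pos: [0.4201, 0.0662, 0.178]
ee_rot: [-0.197, 1.57, 0.148]
wrist_force: [0.2, 1.0, 0.3]
width: 0.0518
```

```bash
python3 - <<'E'
from h import *
go()
cv2.imwrite("pics/fs.png",cv2.convertScaleAbs(cv2.resize(snapshot("scene")[:,:,::-1][100:400,90:450],None,fx=2,fy=2),alpha=1.5)); cv2.imwrite("pics/ft.png",cv2.convertScaleAbs(cv2.resize(snapshot("top")[:,:,::-1][120:290,100:440],None,fx=2.3,fy=2.3),alpha=1.4))
E
```

```text
t 30.35 p [0.4201 0.0662 0.178 ] jawyaw 19.8 w 0.0518 F [0.2 1.  0.3] j6 -0.32
```

View pics/fs.png

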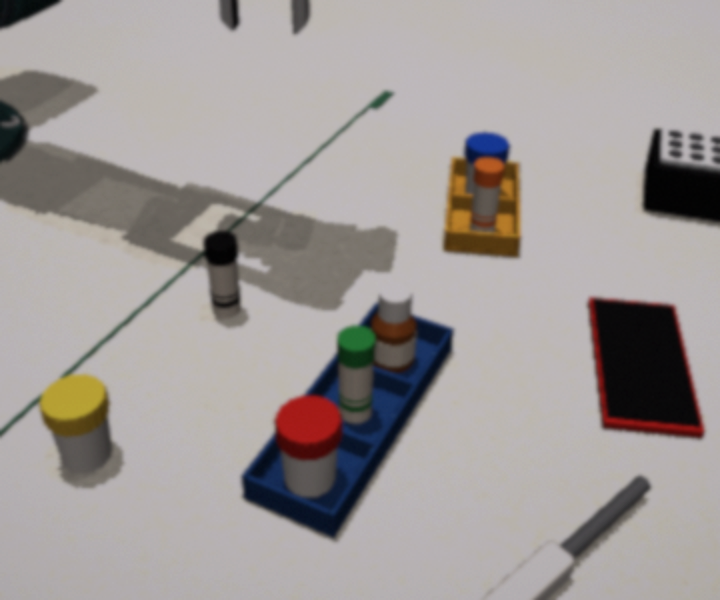

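View pics/ft.png

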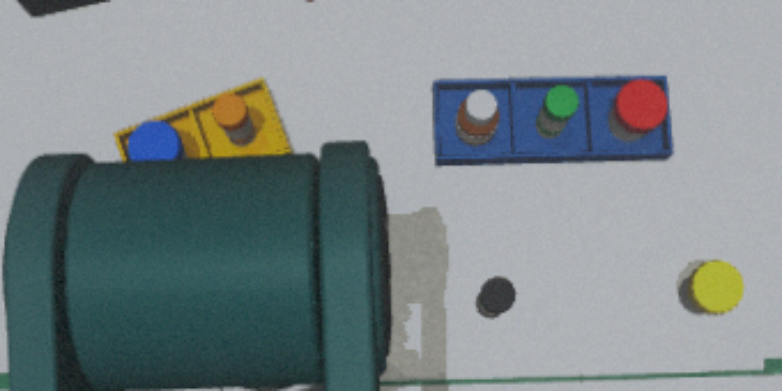

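All five items stand upright, each in its own compartment. The spare yellow pot, at about (127,298) in the scene image, and the black tube, at about (200,222), haven't moved. Handing in.

```bash
python3 -c "
from bench import robot
print(robot.close_job())"
```

```text
the job is handed in; nothing more can be done
None
```

Both sampling kits are made up and the job is handed in, at about 30.5 s on the robot's clock against the 115 s limit.

- **Blue carrier:** the red pot, green tube and amber bottle each stand in a compartment of their own.
- **Yellow carrier:** the blue pot and orange tube each stand in a compartment of their own.
- **Last checks:** the scene and top pictures show all five items upright. In the top view the arm hid part of the yellow carrier, so the blue pot is confirmed there by the scene and wrist pictures. The spare yellow pot and black tube match their starting pixel positions, and the gripper was clear of everything.
- **Forces:** the highest wrist force I read at the end of a move was about 8 N, during set-down.

**Pose reading disagreed with the fingers:** the pictures showed the fingertips about 22 mm above the reported TCP, where the description puts them 19 mm ahead of it, so roughly 4 cm out. Because of this, the first two attempts on the red pot closed on air just above its lid. It stayed upright, shifted at most 1–2 mm by the pictures. I corrected the height from the images, and every later grasp held first time.

**Calibration disagreement:** the cameras differed by 2–4 mm, so I used averaged positions and corrected above each item.

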